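# Bed a die blank down on its parallels in the drill vise

### The job

The blue-marked aluminium die blank has been nipped up in the drill vise, but it sits proud of its two parallels and usually cocked. Take the soft-nosed drift off the cork pad and with it, firmly but without heavy blows, tap or press the blank down until it beds level on both parallels and they can no longer slide, then stand the drift back upright on the cork pad. Prove the job with a light fingertip push on the end of the parallel beside the moving jaw, which must not slide away, and leave everything else on the table where it is.

Things in the scene. Friction and masses are not known exactly. Their poses are not given: they have to be found in the camera images.
- vise: Dark green drill vise on a grey sub-plate 2 to 10 mm high, fixed. Origin: middle of the sub-plate's top face, below the jaw gap; heights here are above it. x runs across the jaws from the moving jaw (-x; its screw and T-handle reach x = -165 mm) to the fixed jaw (+x); y along the jaws. Bed top at 35 mm; bed and jaws 90 mm long in y; jaws 50 mm apart, tops at 75 mm; bolt-down ears 12 mm high.
- blank: Aluminium die blank 50 (x) x 100 (y) x 25 mm (z), 0.3 kg, top marked blue, gripped by the jaws' dry friction: it moves only up, down and about x, and stays where left. Origin: centre of underside, axes as the vise's. It starts 3 to 7 mm too high and cocked up to 0.045 rad, either end up.
- blank_top (a point): Centre of the blank's blue top face, 25 mm above its origin. Fully down it is 88 mm above the vise's origin. About 12 N slides the blank down; once it touches the parallels it gives only 1 mm per 60 N. A press of 22 to 28 N on the middle of the face, then let go, leaves it clamped on the parallels; 18 N or less is not enough, over 36 N is a heavy blow.
- parallel_moving: Steel parallel 8 (x) x 150 (y) x 28 mm (z), 0.26 kg, standing loose on the vise bed under the blank, beside the moving jaw (vise x = -20.5 mm). Origin: centre of underside; y along its length. Each end sticks out some 30 mm past jaws and bed, 35 to 63 mm above the vise's origin. Slides easily until the blank is bedded; then only at 5 N or more.
- parallel_fixed: The other parallel, same size, beside the fixed jaw (at vise x = +20.5 mm).
- drift: Soft-nosed knocking bar, 0.30 kg, standing upright on its nose: white nylon nose 40 mm in diameter, 36 mm high, its face crowned with a 22 mm flat; above it a brass shank 24 mm in diameter up to 96 mm. Origin: centre of the nose's face, z up along the shank. Grip it by the shank with the fingertips just above the nose's shoulder, which bears on them when pressing.
- cork_pad: Fixed cork pad 120 x 120 x 6 mm on which the drift stands, flat on the table. Origin: centre of its underside.
- sponge: Yellow sponge 110 x 70 x 45 mm, bystander. Origin: centre of its underside.
- beaker_a: Upturned unglazed beaker, 82 mm in diameter, 90 mm high, bystander. Origin: centre of its underside.
- beaker_b: Second upturned beaker, same size, bystander.
- finished_die: Finished square aluminium die plate 90 x 90 x 8 mm with a slot, lying flat, bystander. Origin: centre of its underside.
- centre_punch: Dark steel centre punch 10 mm in diameter, 107 mm long, lying flat, bystander. Origin: under its middle.
- spray_bottle: Clear bottle 64 mm in diameter, 150 mm high, bystander. Origin: centre of its underside.
- clay_brush: Brush lying flat, bystander. Origin: under its middle.
There are look-alikes about, which are no part of the job. There is more than one size of the drift; the job needs the largest.

How it is judged:
On the way, in this order (a step that is already met when the one before it is completed fails the run):
1. the blank is bedded: level within 0.01 rad and clamped on each parallel with more than 5 N, the drift off it (contact force between blank and parallel_moving above 5 N and contact force between blank and parallel_fixed above 5 N and contact force between drift and blank below 0.1 N and angle between the z axis of blank and the z axis of vise, either way round below 0.01 rad), for 0.2 s.
2. the bedded parallel beside the moving jaw is pushed with the fingers, with more than 1.5 N (contact force between the fingers and parallel_moving above 1.5 N and contact force between blank and parallel_moving above 4.5 N), for 0.05 s.
At the end, for the whole second after the job is handed in: The blank lies level (within 0.01 rad) and fully down (within 1 mm) in the vise, clamped on each parallel with more than 4.5 N so that neither slides; the drift stands upright on the cork pad, its axis within 50 mm of the pad's centre, at rest and released (contact force between blank and parallel_moving above 4.5 N and contact force between blank and parallel_fixed above 4.5 N and angle between the z axis of blank and the z axis of vise, either way round below 0.01 rad and z of blank in the frame of vise below 0.064 m and angle between drift's own z axis and vertical below 0.1 rad and horizontal distance between drift and cork_pad below 0.05 m and height (world z) of drift below 0.009 m and linear speed of drift below 0.01 m/s); the robot touches nothing.
It fails at once if the blank is struck or pressed with more than 36 N (heavy blows) (contact force between drift and blank above 36 N).
It fails at once if the blank is pushed with the fingers or the arm instead of the drift (contact force between any of the fingers, the arm and blank above 2 N).
It fails at once if a parallel is shifted by more than 10 mm (distance of any of parallel_moving, parallel_fixed from where it was at the start of the episode above 0.01 m).
It fails at once if a bystander is shifted by more than 20 mm (distance of any of sponge, beaker_a, beaker_b, finished_die, centre_punch, spray_bottle, clay_brush from where it was at the start of the episode above 0.02 m).
It also fails if it takes over 72 s, if anything falls off the work surface, if the arm or the gripper's body presses on something with over 40 N, if the wrist force passes 120 N, or if a joint passes its speed limit or range.

### The arm

A 6-joint arm with a two-finger parallel gripper is mounted at the origin on the work surface. World frame = base frame: x ahead of the robot, y to its left, z up, the work surface at z = 0. Lengths are in m, angles in rad, forces in N, time in s.
With the tool pointing down it reaches from about 0.25 to 0.725 m from the base axis. Payload 4 kg.
Tool frame: the origin (TCP) lies on the centre line of the jaws, within the pads' length; the fingertips stand 25 mm ahead of it and the grasp point (between the pads) lies 6 mm ahead of it; z points along the fingers, x is the direction in which the jaws open and shut, and the axes are right-handed (so a half turn about z gives the same grasp; the last joint's range is limited). The gripper opens to 85 mm and grips with 20 to 120 N. Pads are 22 mm wide; open, the fingers measure 114 mm over their backs; the gripper's body (76 mm by 85 mm) begins 54 mm behind the grasp point. The pads swing forward as they close: fully open they stand 13 mm farther back than shut.
Start: joints at [-1.138, 0.241, 0.005, 1.335, 0, 1.571], TCP at [0.21, -0.454, 0.256] pointing down, gripper open.
Joint ranges: [-2.72, 2.72], [-1.05, 1.87], [-1.09, 1.28], [-1.99, 2.15], [-1.42, 1.44], [-3.14, 3.14]. Speed limits (rad/s): [2.79, 2.79, 3.14, 3.14, 3.14, 3.14].

### API

Orientations are given as a unit quaternion [x, y, z, w].
In Python, from workcell import bot, imaging, order gives the robot as it stands.
- The arm moves only by the tool carry_out, never from a script. Its argument "moves" is a list of rows, each a list of 5 numbers: the shift along the tool's x, y, z scaled (see below), then the turn about the tool's z scaled (see below), then the opening, from -1 (shut) to 1 (fully open). In form: [[tx, ty, tz, roll, hand], ...]. A call has 1 to 20 rows; each row is the pose to reach, as a shift and turn from the pose commanded when the call began, along the tool's axes at that moment; what a row does not reach only later rows make up. The controller multiplies each number of a shift by 0.1 m and each number of a turn by 90 degrees. A row lasts 1/10 s, in which the tool goes at most 50 mm and 8.59 degrees, less where a joint would pass 70% of its speed; a pose out of reach is approached as far as the arm can. A call with a number of a shift or a turn outside -1 to 1 is refused whole. A call with a gripper value outside its range is refused whole. The fingers move at their own pace and stop on an object; the grip force is fixed at half the most. Time passes only in rows, so rows that repeat a pose let the fingers close. It gives the time, the measured TCP pose, the force and the opening at its end, in the units of the state.
- bot.get_obs(): the state, without advancing time (a new reading comes with each control period).
- imaging.camera(name): name is "scene" or "top" or "wrist"; returns the picture (400x640x3 uint8, red, green, blue); there is no depth.
- imaging.camera_model(name): a dict with "fovy" (degrees; the focal length in pixels is half the picture's height over the tangent of half this angle, whatever the lens; pixels are square), "cx", "cy" (the principal point, pixels), "eye" and "rotation" of the camera in the world. Camera axes: x right, y up, looking along -z (the intrinsics and any distortion apply to the point x, -y, -z); pixel columns grow to the right and rows downward; lengths in m; the calibration is good to about 2 mm. The wrist camera is an equidistant fisheye: a pixel r from the principal point sees the ray r / f radians off the axis. A picture is of the moment at which its call begins: read the wrist's pose just before it. camera_model takes no time and is no camera call; for the wrist camera it gives the pose at the moment of the call.
- order.job_done(): hands the job in, once; it reports no verdict.
The state is a dict: "clock": time; "joint_pos": joint angles; "joint_vel": joint speeds; "tau": joint torques, N m; "eef_pos": TCP position; "tool_rot": TCP orientation; "ft_force": force on the tool from outside, world axes, zero at the start; "ft_torque": the same for the moment, N m; "grip_width": finger opening in m.
Only numpy, scipy, OpenCV 4.12 (cv2) and the standard library are available. Lean on these libraries where they do the work, as an engineer would, in place of code of your own. Each camera call takes 0.05 s, during which the arm holds its last target.

## Working session

There is one attempt and no reset: what is moved stays moved. The work goes in short steps, Python scripts to look and compute and a tool call to move; the robot and the scene stay as the last step left them, time stands still between calls to the robot, and variables do not carry over. Pictures are saved under pics/ and viewed, and the job is handed in when it is done.

Besides the shell and the picture viewer there is one more tool, called after ">>>" as name([rows], argument=value, ...), one row to a line, values as JSON. carry_out: Moves the arm, as the interface text tells. Its arguments: {"type":"object","properties":{"moves":{"type":"array","items":{"type":"array","items":{"type":"number","minimum":-1,"maximum":1}}}},"required":["moves"]}

```bash
mkdir -p pics; ls
python3 - <<'E'
from workcell import bot, imaging
import cv2, numpy as np
o=bot.get_obs(); print({k:np.round(v,4).tolist() for k,v in o.items()})
for n in ["scene","top","wrist"]:
    m=imaging.camera_model(n); print(n,{k:(np.round(v,4).tolist() if not isinstance(v,str) else v) for k,v in m.items()})
    im=imaging.camera(n); np.save(f"pics/{n}0.npy",im); cv2.imwrite(f"pics/{n}0.png",im[:,:,::-1])
E
```

```text
pics
{'clock': 0.0, 'joint_pos': [-1.138, 0.2414, 0.0037, 1.3352, -0.0, 1.5708], 'joint_vel': [0.0006, -0.0013, -0.0021, 0.0004, 0.0011, -0.0005], 'tau': [0.0014, -37.232, 25.2407, 0.0173, 0.0002, 0.0], 'eef_pos': [0.2095, -0.4534, 0.2554], 'tool_rot': [0.8424, -0.5388, -0.0009, -0.0006], 'ft_force': [-0.3126, -0.1344, 0.2219], 'ft_torque': [0.0415, -0.0046, -0.0108], 'grip_width': 0.0857}
scene {'fovy': 50.4718, 'cx': 322.1331, 'cy': 196.5951, 'eye': [1.6451, -0.0689, 0.7563], 'rotation': [0.3459, 0.3326, 0.5932, 0.6464]}
top {'fovy': 53.9406, 'cx': 322.4825, 'cy': 193.7425, 'eye': [0.471, 0.0133, 1.0686], 'rotation': [0.0426, -0.0545, -0.7029, 0.7079]}
wrist {'fovy': 65.7065, 'cx': 322.3104, 'cy': 202.164, 'eye': [0.274, -0.4234, 0.3742], 'rotation': [-0.1179, 0.0771, -0.5335, 0.834]}
```

View pics/scene0.png

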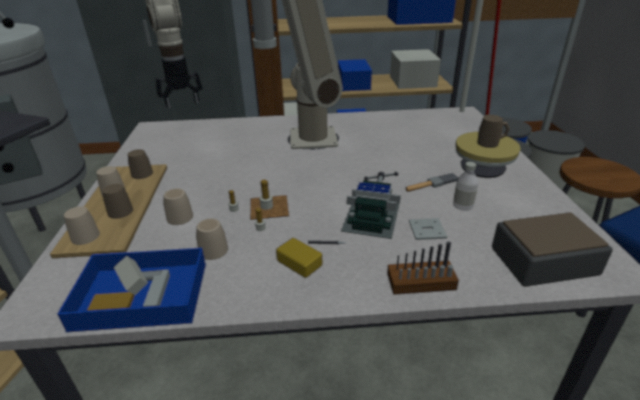

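View pics/top0.png

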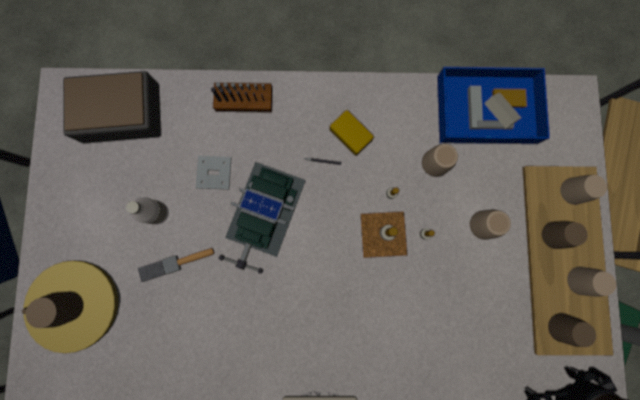

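View pics/wrist0.png

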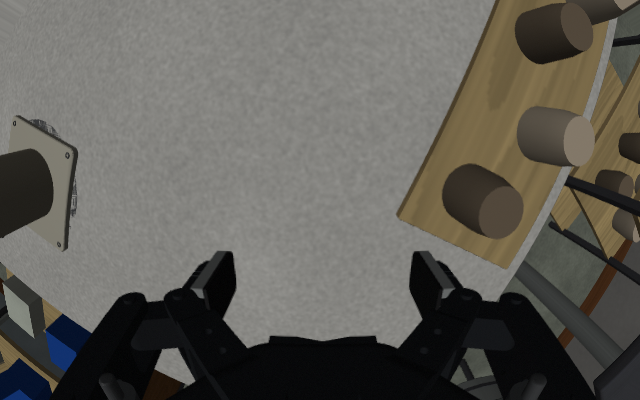

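The top view shows the cork pad at about (384,234). There are three drift-like bars: (389,232) on the pad and larger, (393,192) off the pad and small, and (427,233) off the pad and small. The vise with the blue-topped blank is at about (263,207). I'll check close crops before choosing.

```bash
cat > h.py <<'E'
import numpy as np, cv2
from scipy.spatial.transform import Rotation as R
from workcell import bot, imaging
def ray(m,px,fish=False):
    f=200/np.tan(np.radians(m["fovy"])/2)
    px=np.atleast_2d(np.asarray(px,float)); d=(px-[m["cx"],m["cy"]])/f
    if fish:
        r=np.linalg.norm(d,axis=1)[:,None]; s=np.where(r>1e-9,np.sin(r)/np.maximum(r,1e-9),1)
        v=np.c_[d[:,0:1]*s,-d[:,1:2]*s,-np.cos(r)]
    else: v=np.c_[d[:,0],-d[:,1],-np.ones(len(d))]
    v/=np.linalg.norm(v,axis=1)[:,None]
    return np.array(m["eye"]),R.from_quat(m["rotation"]).apply(v)
def onz(m,px,z,fish=False):
    e,v=ray(m,px,fish); return e+v*((z-e[2])/v[:,2:3])
def proj(m,P,fish=False):
    f=200/np.tan(np.radians(m["fovy"])/2)
    c=R.from_quat(m["rotation"]).inv().apply(np.atleast_2d(P)-np.array(m["eye"]))
    x,y,z=c[:,0],-c[:,1],-c[:,2]
    if fish:
        rr=np.hypot(x,y); th=np.arctan2(rr,z); k=np.where(rr>1e-9,th/np.maximum(rr,1e-9),1)
        return np.c_[m["cx"]+f*x*k,m["cy"]+f*y*k]
    return np.c_[m["cx"]+f*x/z,m["cy"]+f*y/z]
def tri(pairs):
    A=np.zeros((3,3));b=np.zeros(3)
    for e,v in pairs:
        v=v.reshape(3);P=np.eye(3)-np.outer(v,v);A+=P;b+=P@e
    return np.linalg.solve(A,b)
def crop(im,x0,y0,x1,y1,k,name):
    c=cv2.resize(im[y0:y1,x0:x1,::-1],None,fx=k,fy=k,interpolation=cv2.INTER_CUBIC); cv2.imwrite(f"pics/{name}.png",c)
E
python3 - <<'E'
from h import *
t=np.load("pics/top0.npy"); s=np.load("pics/scene0.npy")
crop(t,340,170,450,270,7,"ct1"); crop(t,210,150,320,280,5,"ct2"); 
a=cv2.resize(s[165:250,215:305,::-1],None,fx=4.4,fy=4.4,interpolation=cv2.INTER_CUBIC)
b=cv2.resize(s[165:250,330:415,::-1],None,fx=4.4,fy=4.4,interpolation=cv2.INTER_CUBIC)
cv2.imwrite("pics/cs1.png",np.hstack([a,b]))
m=imaging.camera_model("top")
for p,z in [((389,232),.1),((384,234),.006),((263,206),.1),((393,192),.05),((427,233),.05)]: print(p,onz(m,p,z).round(3))
E
```

```text
(389, 232) [[ 0.511 -0.167  0.1  ]]
(384, 234) [[ 0.51  -0.171  0.006]]
(263, 206) [[0.573 0.144 0.1  ]]
(393, 192) [[ 0.618 -0.189  0.05 ]]
(427, 233) [[ 0.511 -0.275  0.05 ]]
```

View pics/ct1.png

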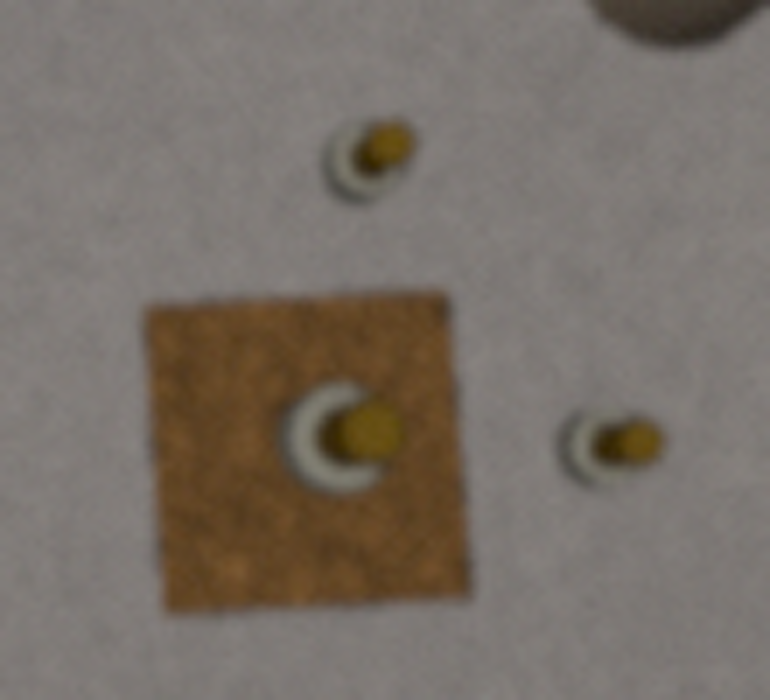

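View pics/ct2.png

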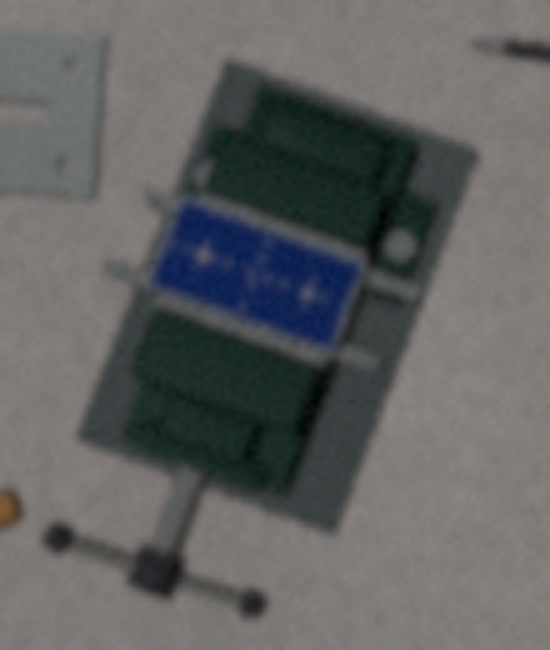

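View pics/cs1.png

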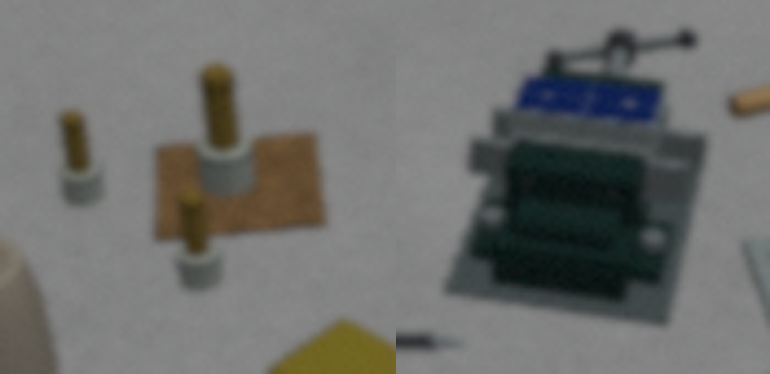

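The bar on the cork pad (top view 389,232) is clearly the largest: its nose is about 16 px wide, against about 11 px for the two off-pad look-alikes at (393,192) and (427,233). It's the only one on the pad, so I choose it. The moving jaw and T-handle are on the robot's side of the vise. Next I'll measure positions.

Run:
```python
from h import *
t=np.load("pics/top0.npy"); s=np.load("pics/scene0.npy")
mt=imaging.camera_model("top"); ms=imaging.camera_model("scene")
def blob(mask,c):
    n,l,st,ce=cv2.connectedComponentsWithStats(mask.astype(np.uint8))
    i=min(range(1,n),key=lambda i:np.hypot(*(ce[i]-c))-(st[i,4]>15)*1000)
    return l==i,ce[i],st[i]
def blue(im): 
    h=cv2.cvtColor(im,cv2.COLOR_RGB2HSV); return (h[...,0]>105)&(h[...,0]<130)&(h[...,1]>140)&(h[...,2]>40)
bm,c,st=blob(blue(t),np.array([263,206])); print("blue top",c,st)
cnt=max(cv2.findContours(bm.astype(np.uint8),0,1)[0],key=len); rc=cv2.minAreaRect(cnt); box=cv2.boxPoints(rc); print(rc)
W=onz(mt,box,.1); print(W.round(4)); print("centre",W.mean(0).round(4))
for i in range(4):
    d=W[(i+1)%4]-W[i]; print(np.linalg.norm(d).round(4),np.degrees(np.arctan2(d[1],d[0])).round(1))
bs,c2,st2=blob(blue(s),np.array([374,187])); print("blue scene",c2,st2)
print("tri",tri([ray(mt,c),ray(ms,c2)]).round(4))
# cork pad
h=cv2.cvtColor(t,cv2.COLOR_RGB2HSV); 
pk=(h[...,0]>5)&(h[...,0]<20)&(h[...,1]>90); pm=np.zeros_like(pk); pm[200:270,350:420]=pk[200:270,350:420]
cnt=max(cv2.findContours(pm.astype(np.uint8),0,1)[0],key=cv2.contourArea); rc=cv2.minAreaRect(cnt); print("pad",rc, onz(mt,rc[0],.006).round(4))
yl=(h[...,0]>18)&(h[...,0]<35)&(h[...,1]>140)
ym=np.zeros_like(yl); ym[220:245,375:405]=yl[220:245,375:405]; ys,xs=np.nonzero(ym); print("shank",xs.mean(),ys.mean(),len(xs))
print("drift from top face",onz(mt,(392.9,231.7),.102).round(4),"from shoulder",onz(mt,(340+341/7,170+437/7),.042).round(4))
o=bot.get_obs(); print(R.from_quat(o["tool_rot"]).as_matrix().round(3))
```

```text
blue top [260.73920863 204.46942446] [241 191  40  27 556]
((260.6321105957031, 204.4933624267578), (36.676395416259766, 16.532163619995117), 20.323135375976562)
[[0.5731 0.1993 0.1   ]
 [0.6119 0.1865 0.1   ]
 [0.5808 0.1006 0.1   ]
 [0.5423 0.1139 0.1   ]]
centre [0.577  0.1501 0.1   ]
0.0409 -18.4
0.0914 -109.9
0.0407 160.9
0.0908 70.1
blue scene [373.32835821 186.65671642] [358 182  31  10 201]
tri [0.5775 0.1509 0.0956]
pad ((383.3783264160156, 234.1748046875), (43.636470794677734, 43.43690872192383), 86.18592071533203) [[ 0.5093 -0.1693  0.006 ]]
shank 392.0617283950617 231.25925925925927 81
drift from top face [[ 0.512  -0.1764  0.102 ]] from shoulder [[ 0.5126 -0.1771  0.042 ]]
[[ 0.419 -0.908 -0.001]
 [-0.908 -0.419  0.001]
 [-0.002 -0.    -1.   ]]
```

>>> carry_out([
  [-0.31, -0.98, 0, -0.503, 1],
  [-0.31, -0.98, 0, -0.503, 1],
  [-0.31, -0.98, 0, -0.503, 1],
  [-0.31, -0.98, 0, -0.503, 1],
  [-0.31, -0.98, 0, -0.503, 1],
  [-0.31, -0.98, 0, -0.503, 1],
  [-0.31, -0.98, 0, -0.503, 1],
])

```text
clock: 0.85
eef_pos: [0.2856, -0.3844, 0.256]
tool_rot: [0.985, -0.173, -0.0, -0.0]
ft_force: [-0.8, 1.1, -1.0]
grip_width: 0.0855
```

>>> carry_out([
  [0.24, -0.46, 0, 0, 1],
  [0.47, -0.91, 0, 0, 1],
  [0.47, -0.91, 0, 0, 1],
])

```text
clock: 1.15
eef_pos: [0.3638, -0.312, 0.2561]
tool_rot: [0.985, -0.17, 0.0, -0.001]
ft_force: [0.2, -0.1, 0.5]
grip_width: 0.0854
```

>>> carry_out([
  [0.24, -0.46, 0, 0, 1],
  [0.47, -0.91, 0, 0, 1],
  [0.47, -0.91, 0, 0, 1],
])

```text
clock: 1.45
eef_pos: [0.439, -0.2427, 0.256]
tool_rot: [0.985, -0.17, 0.0, -0.001]
ft_force: [-0.0, -0.9, -0.3]
grip_width: 0.0856
```

>>> carry_out([
  [0.24, -0.46, 0.3, 0, 1],
  [0.47, -0.91, 0.6, 0, 1],
  [0.47, -0.91, 0.6, 0, 1],
  [0.47, -0.91, 0.6, 0, 1],
  [0.47, -0.91, 0.6, 0, 1],
])

```text
clock: 1.95
eef_pos: [0.5106, -0.1769, 0.1963]
tool_rot: [0.985, -0.173, -0.001, 0.0]
ft_force: [-0.1, -0.1, 0.0]
grip_width: 0.0855
```

Run:
```python
from h import *
o=bot.get_obs(); print(o["eef_pos"].round(4) if hasattr(o["eef_pos"],"round") else o["eef_pos"],o["tool_rot"],o["grip_width"])
mw=imaging.camera_model("wrist"); im=imaging.camera("wrist"); np.save("pics/w1.npy",im); cv2.imwrite("pics/w1.png",im[:,:,::-1])
for P in [(0.512,-0.177,.102),(0.512,-0.177,.042),(0.512,-0.177,.006)]: print(proj(mw,P,True).round(1))
print(mw)
```

```text
[ 0.5106 -0.1769  0.1963] [ 9.84849927e-01 -1.73407480e-01 -5.67555759e-04  3.79797267e-04] 0.08547830280153947
[[324.6 214.2]]
[[324.3 193.4]]
[[324.1 184.5]]
{'fovy': 65.70646984690485, 'cx': 322.3104423719581, 'cy': 202.1639669019667, 'eye': array([ 0.53508166, -0.10980737,  0.3149501 ]), 'rotation': array([-0.13873872,  0.02536976, -0.17188226,  0.97496894])}
```

View pics/w1.png

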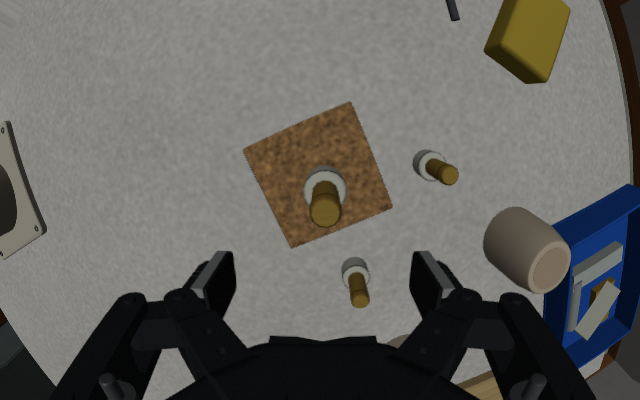

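The wrist view shows the large drift at (325,205) on the cork pad, with the two small look-alikes clear of it at (437,166) and (357,283). I'll refine the drift's position by its contour.

Run:
```python
from h import *
im=np.load("pics/w1.npy"); crop(im,270,140,380,250,7,"w1c")
```

```text
(no output)
```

View pics/w1c.png

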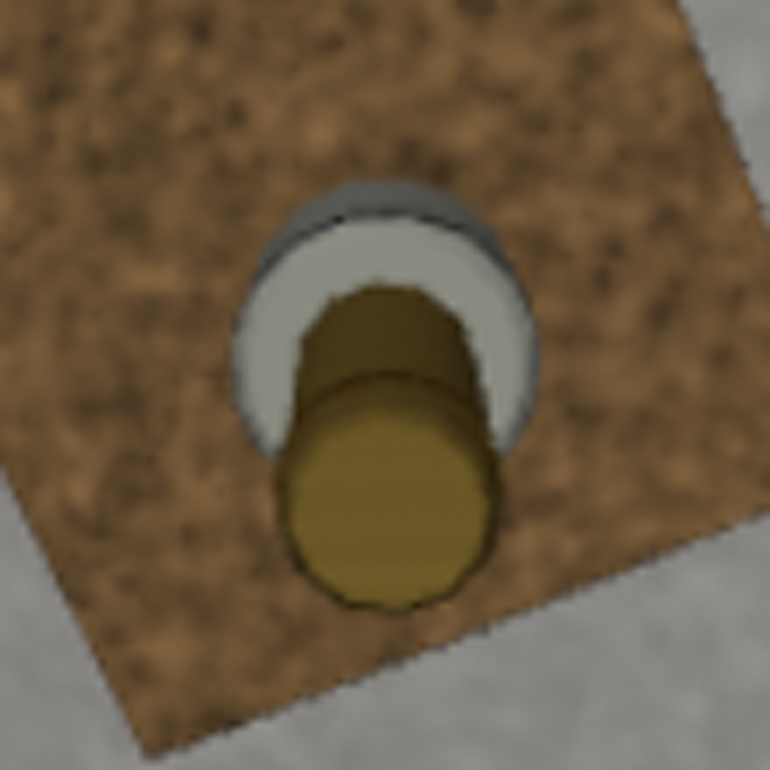

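Run:
```python
from h import *
class _: pass
m={'fovy': 65.70646984690485, 'cx': 322.3104423719581, 'cy': 202.1639669019667, 'eye': np.array([ 0.53508166, -0.10980737,  0.3149501 ]), 'rotation': np.array([-0.13873872,  0.02536976, -0.17188226,  0.97496894])}
a=onz(m,(325.6,211),.100,True)[0]; b=onz(m,(325.2,191.7),.042,True)[0]; print(a,b)
P=np.array([0.5106,-0.1769,0.1963]); Rm=R.from_quat([9.84849927e-01,-1.73407480e-01,-5.67555759e-04,3.79797267e-04])
for q in (a,b): print(Rm.inv().apply(q-P).round(4))
```

```text
[ 0.5132893  -0.17553865  0.1       ] [ 0.51332214 -0.17581684  0.042     ]
[ 0.0022 -0.0023  0.0963]
[ 0.0023 -0.0021  0.1543]
```

>>> carry_out([
  [0.02, -0.02, 0.3, 0, 1],
  [0.02, -0.02, 0.6, 0, 1],
  [0.02, -0.02, 0.85, 0, 1],
  [0.02, -0.02, 0.85, 0, 1],
  [0.02, -0.02, 0.85, 0, 1],
])

```text
clock: 2.5
eef_pos: [0.5136, -0.1761, 0.1125]
tool_rot: [0.985, -0.174, 0.0, 0.0]
ft_force: [0.0, -0.3, 0.6]
grip_width: 0.0855
```

Run:
```python
from h import *
o=bot.get_obs(); print(o["eef_pos"].round(4),o["ft_force"].round(1))
im=imaging.camera("wrist"); cv2.imwrite("pics/w2.png",im[:,:,::-1])
```

```text
[ 0.5136 -0.1761  0.1125] [ 0.  -0.3  0.6]
```

View pics/w2.png

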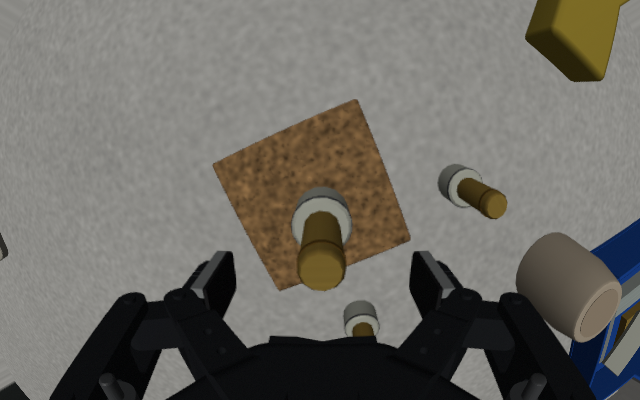

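The drift is centred between the open pads at about (322,240). I'll descend to the shank just above the shoulder and close.

>>> carry_out([
  [0, 0, 0.25, 0, 1],
  [0, 0, 0.42, 0, 1],
  [0, 0, 0.42, 0, 1],
  [0, 0, 0.42, 0, 1],
  [0, 0, 0.42, 0, -1],
  [0, 0, 0.42, 0, -1],
  [0, 0, 0.42, 0, -1],
  [0, 0, 0.42, 0, -1],
  [0, 0, 0.42, 0, -1],
  [0, 0, 0.42, 0, -1],
  [0, 0, 0.42, 0, -1],
  [0, 0, 0.42, 0, -1],
])

```text
clock: 3.75
eef_pos: [0.5139, -0.1748, 0.0698]
tool_rot: [0.985, -0.173, 0.0, 0.0]
ft_force: [-1.2, -0.0, 5.7]
grip_width: 0.0226
```

Run:
```python
from h import *
o=bot.get_obs(); print(o["eef_pos"].round(4),o["ft_force"].round(1),o["grip_width"])
im=imaging.camera("wrist"); crop(im,220,130,430,300,3.6,"w3")
s=imaging.camera("scene"); crop(s,225,140,315,240,6,"s3")
```

```text
[ 0.5139 -0.1748  0.0698] [-1.2 -0.   5.7] 0.02257078380491259
```

View pics/w3.png

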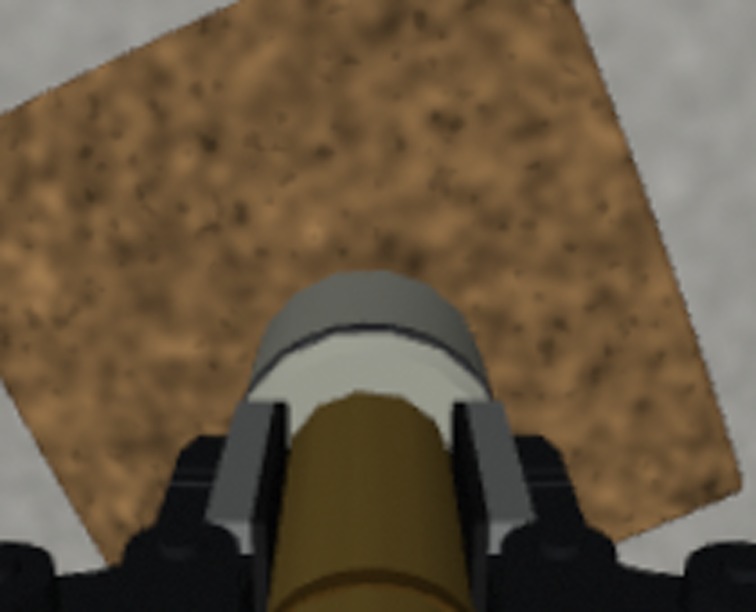

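View pics/s3.png

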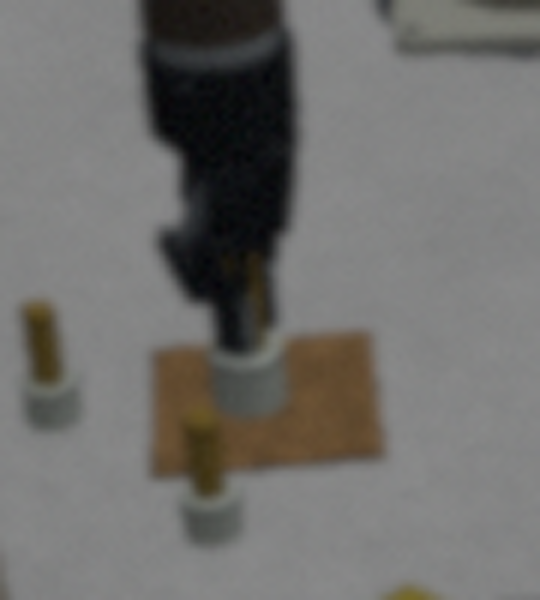

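Grip width is 22.6 mm, with the fingertips right on the nose's shoulder and the drift upright. Lifting.

>>> carry_out([
  [0, 0, -0.15, 0, -1],
  [0, 0, -0.45, 0, -1],
  [0, 0, -0.75, 0, -1],
  [0, 0, -1, 0, -1],
  [0, 0, -1, 0, -1],
  [0, 0, -1, 0, -1],
])

```text
clock: 4.45
eef_pos: [0.5135, -0.1748, 0.1682]
tool_rot: [0.985, -0.173, -0.0, -0.0]
ft_force: [0.3, 0.0, -3.6]
grip_width: 0.0227
```

>>> carry_out([
  [-0.05, -0.25, -0.1, 0, -1],
  [-0.13, -0.55, -0.2, 0, -1],
  [-0.13, -0.82, -0.3, 0, -1],
  [-0.13, -0.82, -0.3, 0, -1],
])

```text
clock: 4.85
eef_pos: [0.53, -0.0904, 0.1979]
tool_rot: [0.985, -0.171, -0.001, -0.001]
ft_force: [0.4, -0.8, -4.2]
grip_width: 0.0225
```

Run:
```python
from h import *
o=bot.get_obs(); print(o["eef_pos"].round(4),o["ft_force"].round(1),o["ft_torque"].round(2),o["grip_width"])
im=imaging.camera("wrist"); crop(im,0,0,640,400,1.25,"w4")
```

```text
[ 0.53   -0.0904  0.1979] [ 0.4 -0.8 -4.2] [-0.04 -0.05 -0.05] 0.02249779997251301
```

View pics/w4.png

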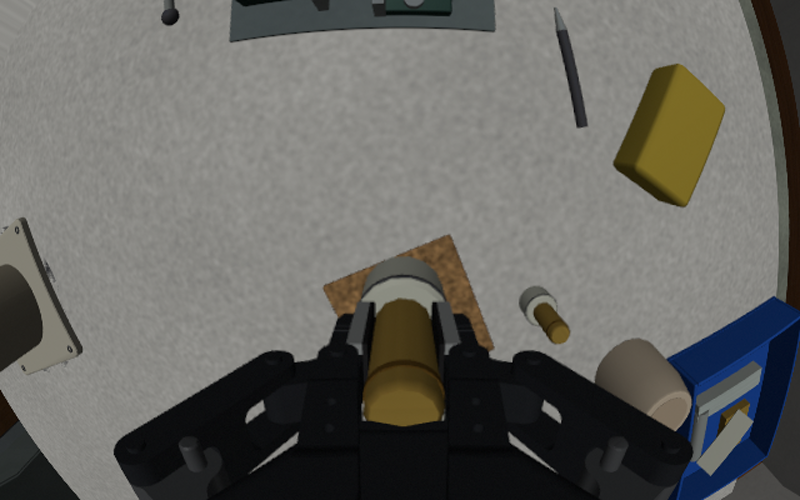

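>>> carry_out([
  [-0.06, -0.3, 0, 0, -1],
  [-0.13, -0.6, 0, 0, -1],
  [-0.13, -0.81, 0, 0, -1],
])

```text
clock: 5.2
eef_pos: [0.5433, -0.0121, 0.1967]
tool_rot: [0.985, -0.173, -0.003, 0.0]
ft_force: [0.5, -0.6, -3.3]
grip_width: 0.0229
```

>>> carry_out([
  [-0.06, -0.35, 0, 0, -1],
  [-0.13, -0.7, 0, 0, -1],
  [-0.13, -0.81, 0, 0, -1],
  [-0.13, -0.81, 0, 0, -1],
  [-0.13, -0.81, 0, 0, -1],
])

```text
clock: 5.7
eef_pos: [0.5595, 0.0666, 0.1978]
tool_rot: [0.985, -0.173, -0.001, 0.001]
ft_force: [-0.3, 0.1, -3.4]
grip_width: 0.0232
```

Run:
```python
from h import *
o=bot.get_obs(); print(o["eef_pos"].round(4).tolist(),o["tool_rot"].tolist(),o["ft_force"].round(1))
m=imaging.camera_model("wrist"); im=imaging.camera("wrist"); np.save("pics/w5.npy",im); crop(im,0,0,640,400,1.25,"w5")
import pickle; pickle.dump((o,m),open("pics/w5.pkl","wb"))
```

```text
[0.5595, 0.0666, 0.1978] [0.9848474632534852, -0.17341511308052443, -0.0013398294852530238, 0.0009367685918411765] [-0.3  0.1 -3.4]
```

View pics/w5.png

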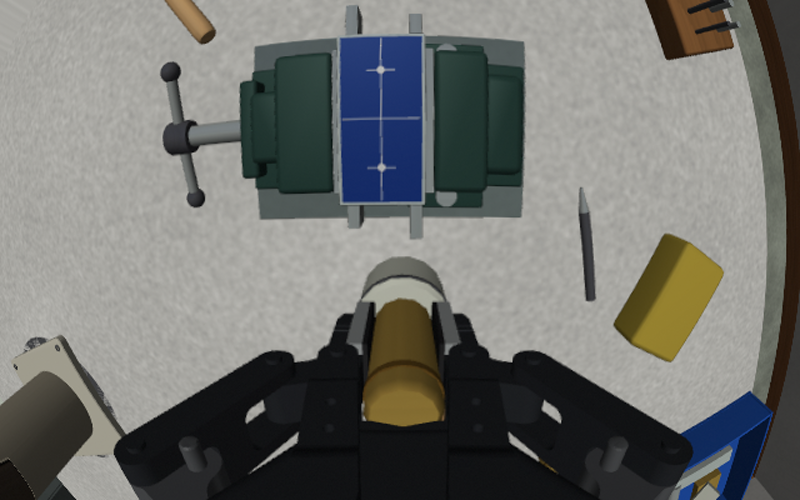

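The wrist view shows the blank in the jaws: corners at view (340,37), (422,37), (425,203) and (342,205), centre mark at (381,118). Now I'll work out how far to go.

Run:
```python
from h import *
import pickle; o,m=pickle.load(open("pics/w5.pkl","rb"))
im=np.load("pics/w5.npy"); h=cv2.cvtColor(im,cv2.COLOR_RGB2HSV)
bm=((h[...,0]>105)&(h[...,0]<130)&(h[...,1]>140)&(h[...,2]>40)).astype(np.uint8); bm[:, :200]=0; bm[190:]=0
cnt=np.vstack([c for c in cv2.findContours(bm,0,1)[0] if cv2.contourArea(c)>100])[:,0].astype(float)
for z in (.095,.1,.105):
    W=onz(m,cnt,z,True); rc=cv2.minAreaRect((W[:,:2]*1000).astype(np.float32)); b=cv2.boxPoints(rc)
    print(z,np.round(rc[0],1),np.round(rc[1],1),rc[2], "tool:",(R.from_quat(o["tool_rot"]).inv().apply(np.r_[np.array(rc[0])/1000,z]-o["eef_pos"])*1000).round(1))
t=imaging.camera_model("top"); im=imaging.camera("top")
# scribed lines
for nm,p in [("c",(381.5,118)),("near end punch",(381.5,167.5)),("far",(380.5,69.5)),("pm near",(355,226)),("pm near L",(349,226)),("pm near R",(362,226)),("pf near",(416,238))]:
    z=.1 if nm in("c","near end punch","far") else .068
    w=onz(m,np.array(p)/1.25,z,True)[0]; print(nm,w.round(4),(R.from_quat(o["tool_rot"]).inv().apply(w-o["eef_pos"])*1000).round(1))
crop(np.load("pics/w5.npy"),240,10,370,200,3.1,"w5c")
```

```text
0.095 [576.8 152. ] [95.5 45.7] 70.32050323486328 tool: [-12.7 -86.4 102.6]
0.1 [577.  151.6] [93.3 44.7] 70.32050323486328 tool: [-12.5 -86.1  97.6]
0.105 [577.1 151.2] [91.2 43.6] 70.32049560546875 tool: [-12.2 -85.7  92.6]
c [0.5773 0.1511 0.1   ] [-11.9 -85.7  97.6]
near end punch [0.5677 0.1251 0.1   ] [-12.1 -57.9  97.7]
far [0.5863 0.1772 0.1   ] [ -12.4 -113.3   97.6]
pm near [0.5353 0.0939 0.068 ] [-31.8 -17.6 129.8]
pm near L [0.5315 0.0953 0.068 ] [-35.8 -17.7 129.8]
pm near R [0.5396 0.0923 0.068 ] [-27.2 -17.6 129.8]
pf near [0.5703 0.0724 0.068 ] [  8.4  -9.4 129.7]
```

View pics/w5c.png

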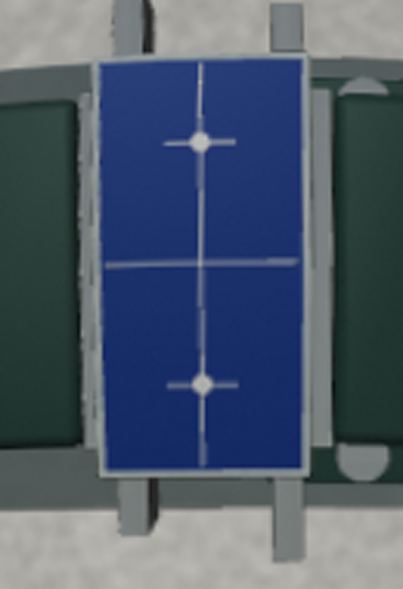

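>>> carry_out([
  [-0.07, -0.4, 0, 0, -1],
  [-0.12, -0.75, 0, 0, -1],
  [-0.12, -0.87, 0.1, 0, -1],
  [-0.12, -0.87, 0.2, 0, -1],
  [-0.12, -0.87, 0.2, 0, -1],
  [-0.12, -0.87, 0.2, 0, -1],
])

```text
clock: 6.4
eef_pos: [0.578, 0.1519, 0.1786]
tool_rot: [0.985, -0.174, -0.001, 0.001]
ft_force: [0.3, -0.7, -3.9]
grip_width: 0.0232
```

Run:
```python
from h import *
o=bot.get_obs(); print(o["eef_pos"].round(4).tolist(),o["tool_rot"].tolist(),o["ft_force"].round(1))
im=imaging.camera("wrist"); a=cv2.resize(im[:,:,::-1],(480,300)); 
s=imaging.camera("scene"); b=cv2.resize(s[130:240,320:420,::-1],(272,300),interpolation=2)
cv2.imwrite("pics/w6.png",np.hstack([a,b]))
```

```text
[0.578, 0.1519, 0.1786] [0.9847432235660919, -0.17400957826745583, -0.0009607238085029015, 0.0007261691318153685] [ 0.3 -0.7 -3.9]
```

View pics/w6.png

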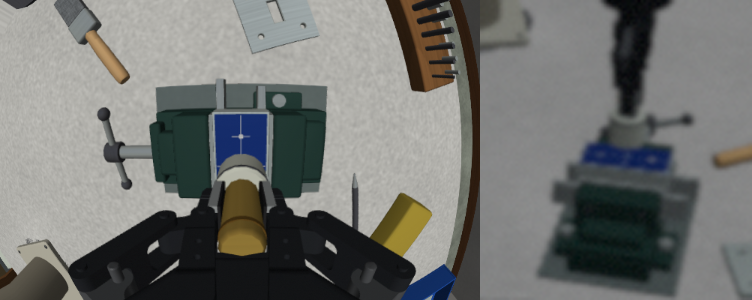

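>>> carry_out([
  [0, 0, 0.03, 0, -1],
  [0, 0, 0.06, 0, -1],
  [0, 0, 0.08, 0, -1],
  [0, 0, 0.08, 0, -1],
])

```text
clock: 6.9
eef_pos: [0.5784, 0.1535, 0.1709]
tool_rot: [0.985, -0.173, -0.0, 0.0]
ft_force: [-0.6, -0.7, -3.8]
grip_width: 0.023
```

>>> carry_out([
  [0, 0, 0.01, 0, -1],
  [0, 0, 0.02, 0, -1],
  [0, 0, 0.02, 0, -1],
])

```text
clock: 7.2
eef_pos: [0.5787, 0.1537, 0.1692]
tool_rot: [0.985, -0.173, -0.0, 0.0]
ft_force: [-0.3, 0.0, -3.8]
grip_width: 0.0224
```

>>> carry_out([
  [0, 0.02, 0, 0, -1],
  [0, 0.02, 0.01, 0, -1],
  [0, 0.02, 0.02, 0, -1],
  [0, 0.02, 0.02, 0, -1],
])

```text
clock: 7.6
eef_pos: [0.578, 0.1518, 0.1671]
tool_rot: [0.985, -0.173, -0.0, 0.0]
ft_force: [-0.5, 0.0, -3.7]
grip_width: 0.0227
```

>>> carry_out([
  [0, 0, 0.01, 0, -1],
  [0, 0, 0.02, 0, -1],
  [0, 0, 0.02, 0, -1],
])

```text
clock: 7.9
eef_pos: [0.5779, 0.1518, 0.1651]
tool_rot: [0.985, -0.173, -0.0, 0.0]
ft_force: [0.9, -0.7, -3.5]
grip_width: 0.0226
```

>>> carry_out([
  [0, 0, 0.01, 0, -1],
  [0, 0, 0.01, 0, -1],
])

```text
clock: 8.1
eef_pos: [0.578, 0.1518, 0.1641]
tool_rot: [0.985, -0.173, -0.0, 0.0]
ft_force: [-1.2, -0.0, -4.2]
grip_width: 0.0229
```

>>> carry_out([
  [0, 0, 0.01, 0, -1],
  [0, 0, 0.01, 0, -1],
])

```text
clock: 8.3
eef_pos: [0.578, 0.1518, 0.1632]
tool_rot: [0.985, -0.173, -0.0, 0.0]
ft_force: [0.2, -0.5, -4.0]
grip_width: 0.0227
```

>>> carry_out([
  [0, 0, 0.01, 0, -1],
  [0, 0, 0.01, 0, -1],
])

```text
clock: 8.5
eef_pos: [0.578, 0.1518, 0.1621]
tool_rot: [0.985, -0.173, -0.0, 0.0]
ft_force: [-0.4, 0.5, -3.9]
grip_width: 0.0226
```

>>> carry_out([
  [0, 0, 0.01, 0, -1],
  [0, 0, 0.01, 0, -1],
])

```text
clock: 8.7
eef_pos: [0.578, 0.1518, 0.1611]
tool_rot: [0.985, -0.173, -0.0, 0.0]
ft_force: [0.0, 0.1, -4.4]
grip_width: 0.0225
```

>>> carry_out([
  [0, 0, 0.01, 0, -1],
  [0, 0, 0.01, 0, -1],
])

```text
clock: 8.9
eef_pos: [0.578, 0.1518, 0.1601]
tool_rot: [0.985, -0.173, -0.0, 0.0]
ft_force: [-0.2, -1.2, -4.1]
grip_width: 0.0226
```

>>> carry_out([
  [0, 0, 0.01, 0, -1],
  [0, 0, 0.01, 0, -1],
])

```text
clock: 9.1
eef_pos: [0.578, 0.1518, 0.1592]
tool_rot: [0.985, -0.173, -0.0, 0.0]
ft_force: [-1.0, -0.6, -3.2]
grip_width: 0.0225
```

>>> carry_out([
  [0, 0, 0.01, 0, -1],
  [0, 0, 0.01, 0, -1],
])

```text
clock: 9.3
eef_pos: [0.5781, 0.1518, 0.159]
tool_rot: [0.985, -0.173, 0.0, -0.0]
ft_force: [-1.0, -0.3, 0.5]
grip_width: 0.0227
```

>>> carry_out([
  [0, 0, 0.01, 0, -1],
  [0, 0, 0.01, 0, -1],
])

```text
clock: 9.5
eef_pos: [0.5782, 0.1518, 0.1584]
tool_rot: [0.985, -0.173, 0.001, -0.0]
ft_force: [-2.4, -0.5, 5.3]
grip_width: 0.0225
```

>>> carry_out([
  [0, 0, 0.01, 0, -1],
  [0, 0, 0.01, 0, -1],
])

```text
clock: 9.7
eef_pos: [0.5782, 0.1519, 0.1574]
tool_rot: [0.985, -0.173, 0.001, -0.0]
ft_force: [-2.9, 0.3, 5.3]
grip_width: 0.023
```

>>> carry_out([
  [0, 0, 0.01, 0, -1],
  [0, 0, 0.01, 0, -1],
])

```text
clock: 9.9
eef_pos: [0.5782, 0.1518, 0.1563]
tool_rot: [0.985, -0.173, 0.001, -0.0]
ft_force: [-2.1, -0.5, 4.9]
grip_width: 0.0231
```

>>> carry_out([
  [0, 0, 0.01, 0, -1],
  [0, 0, 0.01, 0, -1],
])

```text
clock: 10.1
eef_pos: [0.5782, 0.1518, 0.1554]
tool_rot: [0.985, -0.173, 0.0, -0.0]
ft_force: [-2.6, -1.2, 5.3]
grip_width: 0.0222
```

>>> carry_out([
  [0, 0, 0.01, 0, -1],
  [0, 0, 0.01, 0, -1],
])

```text
clock: 10.3
eef_pos: [0.5782, 0.152, 0.1548]
tool_rot: [0.985, -0.173, 0.001, -0.0]
ft_force: [-3.4, -1.5, 7.3]
grip_width: 0.0227
```

>>> carry_out([
  [0, 0, 0.01, 0, -1],
  [0, 0, 0.01, 0, -1],
])

```text
clock: 10.5
eef_pos: [0.5782, 0.1521, 0.1548]
tool_rot: [0.985, -0.173, 0.001, -0.001]
ft_force: [-4.6, -2.0, 11.8]
grip_width: 0.023
```

Run:
```python
from h import *
o=bot.get_obs(); print(o["eef_pos"].round(4).tolist(),o["ft_force"].round(1))
im=imaging.camera("wrist"); crop(im,180,80,460,280,2.7,"w7")
```

```text
[0.5782, 0.1521, 0.1548] [-4.6 -2.  11.8]
```

View pics/w7.png

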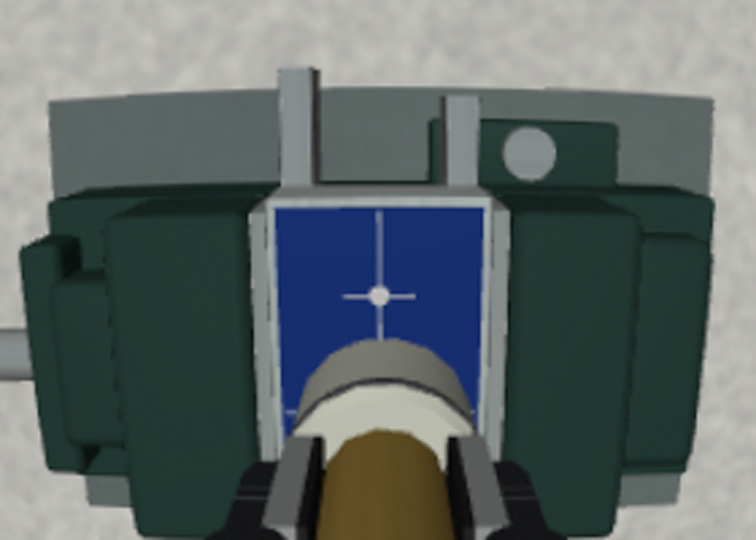

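>>> carry_out([
  [0, 0, 0.01, 0, -1],
  [0, 0, 0.01, 0, -1],
  [0, 0, 0.01, 0, -1],
])

```text
clock: 10.85
eef_pos: [0.5783, 0.152, 0.1547]
tool_rot: [0.985, -0.173, 0.001, -0.001]
ft_force: [-6.8, -1.2, 15.8]
grip_width: 0.0228
```

>>> carry_out([
  [0, 0, 0.01, 0, -1],
  [0, 0, 0.012, 0, -1],
  [0, 0, 0.012, 0, -1],
  [0, 0, 0.012, 0, -1],
])

```text
clock: 11.25
eef_pos: [0.5783, 0.1521, 0.1546]
tool_rot: [0.985, -0.173, 0.002, -0.001]
ft_force: [-7.7, -2.2, 20.9]
grip_width: 0.0228
```

Contact is now about 25 N vertical (20.9 N reading plus about 3.7 N drift weight), inside the 22–28 N window, and the blank no longer moves. Lifting off slowly.

>>> carry_out([
  [0, 0, -0.02, 0, -1],
  [0, 0, -0.04, 0, -1],
  [0, 0, -0.06, 0, -1],
  [0, 0, -0.1, 0, -1],
  [0, 0, -0.2, 0, -1],
  [0, 0, -0.4, 0, -1],
  [0, 0, -0.6, 0, -1],
  [0, 0, -0.6, 0, -1],
])

```text
clock: 12.05
eef_pos: [0.5802, 0.1523, 0.2137]
tool_rot: [0.985, -0.173, 0.003, -0.001]
ft_force: [0.9, 0.4, -2.8]
grip_width: 0.0227
```

>>> carry_out([
  [0, 0.3, 0, 0, -1],
  [0, 0.6, 0, 0, -1],
  [0, 0.85, 0, 0, -1],
  [0, 0.85, 0, 0, -1],
  [0, 0.85, 0, 0, -1],
])

```text
clock: 12.55
eef_pos: [0.5489, 0.0715, 0.2095]
tool_rot: [0.985, -0.174, -0.0, -0.0]
ft_force: [0.7, 0.6, -3.9]
grip_width: 0.0224
```

Run:
```python
from h import *
import pickle
o=bot.get_obs(); print(o["eef_pos"].round(4).tolist(),o["tool_rot"].tolist(),o["ft_force"].round(1),o["grip_width"])
m=imaging.camera_model("wrist"); im=imaging.camera("wrist"); np.save("pics/w8.npy",im); crop(im,0,0,640,400,1.25,"w8")
s=imaging.camera("scene"); np.save("pics/s8.npy",s); crop(s,330,165,415,250,7,"s8")
pickle.dump((o,m),open("pics/w8.pkl","wb"))
```

```text
[0.5489, 0.0715, 0.2095] [0.9848025283208237, -0.17367745427992204, -0.0003147219526902716, -0.00015178224992231745] [ 0.7  0.6 -3.9] 0.022372502040103895
```

View pics/w8.png

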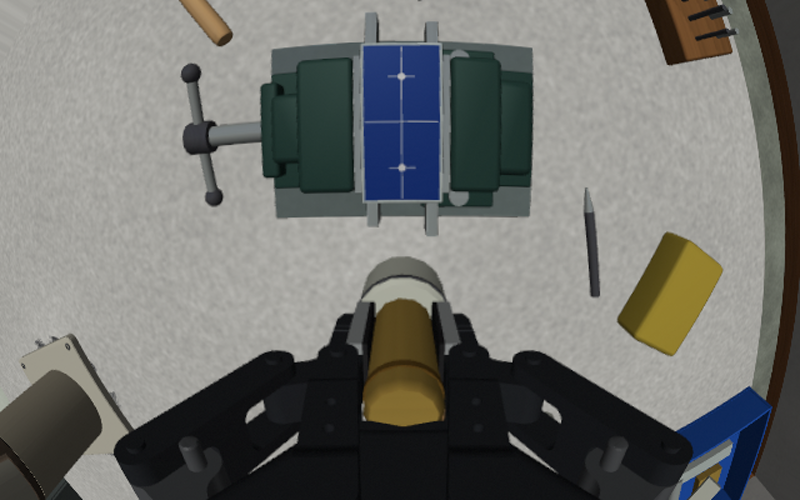

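View pics/s8.png

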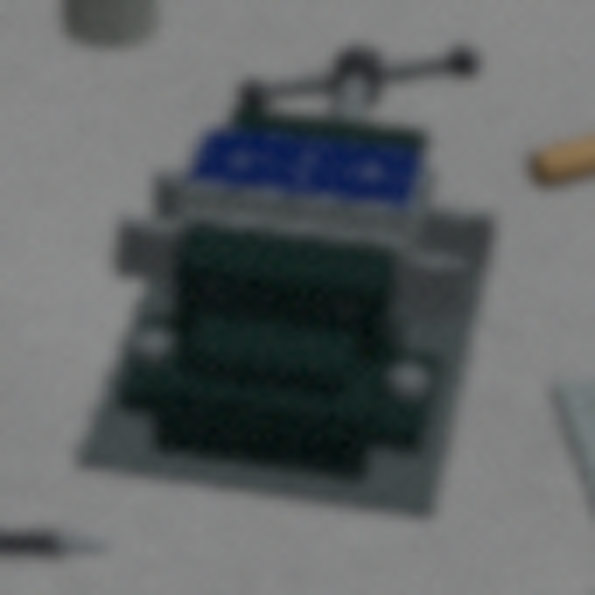

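The blank now sits flush and looks level: near edge at view (364–441,200), far edge at (363–440,45). I'll take a second view on the way back to triangulate the blank's marks.

>>> carry_out([
  [0.1, 0.3, 0, 0, -1],
  [0.17, 0.6, 0, 0, -1],
  [0.17, 0.6, 0, 0, -1],
  [0.17, 0.6, 0, 0, -1],
])

```text
clock: 13.05
eef_pos: [0.5449, 0.01, 0.2099]
tool_rot: [0.985, -0.173, -0.0, -0.0]
ft_force: [-0.2, 0.7, -3.8]
grip_width: 0.0228
```

Run:
```python
from h import *
import pickle
o=bot.get_obs(); print(o["eef_pos"].round(4).tolist(),o["ft_force"].round(1),o["grip_width"])
m=imaging.camera_model("wrist"); im=imaging.camera("wrist"); np.save("pics/w9.npy",im)
pickle.dump((o,m),open("pics/w9.pkl","wb"))
a=np.load("pics/w8.npy")[20:190,270:400]; b=im[0:150,240:400]
crop(a,0,0,130,170,3.4,"a8"); crop(b,0,0,160,150,4,"b9")
```

```text
[0.5449, 0.01, 0.2099] [-0.2  0.7 -3.8] 0.022798401006369554
```

View pics/a8.png

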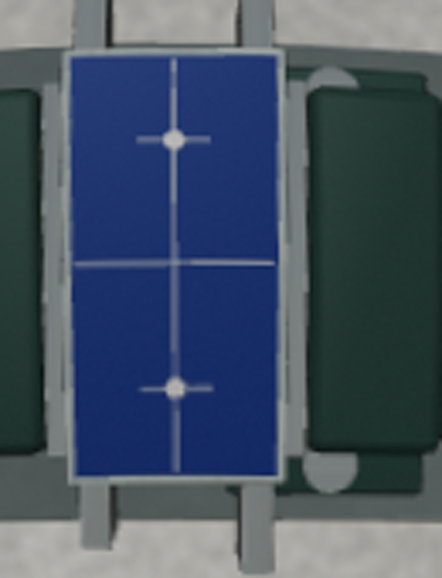

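View pics/b9.png

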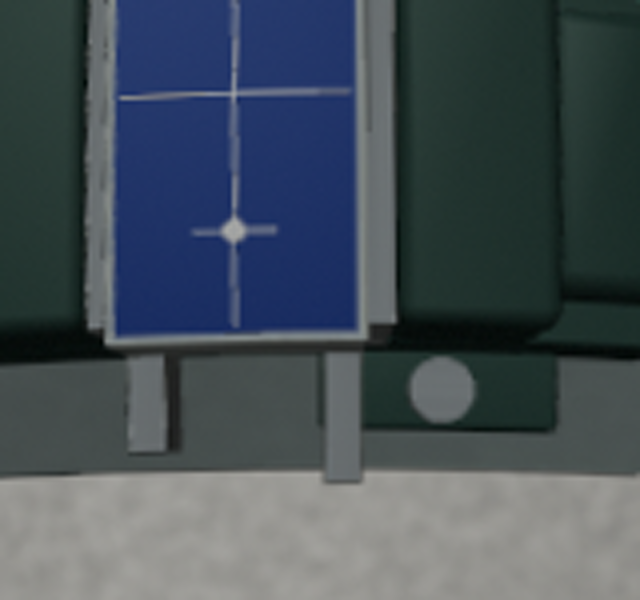

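Run:
```python
from h import *
import pickle
for k in ("w5","w8","w9"):
    o,m=pickle.load(open(f"pics/{k}.pkl","rb")); im=np.load(f"pics/{k}.npy").astype(float)
    g=im[...,2]-im[...,0]   # blue - red
    g=cv2.GaussianBlur(g,(3,3),0); L=[];Rr=[]
    rows=range(36,158) if k!="w9" else range(4,78)
    for y in rows:
        r=g[y,240:400]; idx=np.nonzero(r>25)[0]
        if len(idx)<30: continue
        def cross(i,j): return 240+i+(25-r[i])/(r[j]-r[i])*(j-i)
        L.append((cross(idx[0]-1,idx[0]),y)); Rr.append((cross(idx[-1]+1,idx[-1]),y))
    ns=[]
    for E in (L,Rr):
        E=np.array(E)
        for _ in range(3):
            v=ray(m,E,True)[1]; n=np.linalg.svd(v)[2][2]; res=np.abs(v@n); E=E[res<max(2.5*np.median(res),1e-5)]
        ns.append(n)
    d=np.cross(*ns); d/=np.linalg.norm(d); d*=np.sign(d[1]); print(k,len(L),"dir",d.round(4),"az",np.degrees(np.arctan2(d[1],d[0])).round(2),"tilt rad",np.arcsin(d[2]).round(4))
```

```text
w5 122 dir [0.3378 0.9411 0.0148] az 70.26 tilt rad 0.0148
w8 122 dir [0.3381 0.941  0.0157] az 70.23 tilt rad 0.0157
w9 74 dir [ 0.3359  0.9419 -0.0086] az 70.37 tilt rad -0.0086
```

The edge-direction tilt estimate is too noisy (about ±0.02 rad) to settle level by itself. The stiff stop at 25 N is the better evidence. I'll look again after the drift is down. Now returning the drift.

>>> carry_out([
  [0.08, 0.35, 0, 0, -1],
  [0.17, 0.7, 0, 0, -1],
  [0.17, 0.92, 0, 0, -1],
  [0.17, 0.92, 0, 0, -1],
])

```text
clock: 13.5
eef_pos: [0.5289, -0.0838, 0.21]
tool_rot: [0.985, -0.174, -0.0, 0.0]
ft_force: [-0.0, 0.7, -3.3]
grip_width: 0.0225
```

>>> carry_out([
  [0.08, 0.35, 0.1, 0, -1],
  [0.17, 0.7, 0.3, 0, -1],
  [0.17, 0.92, 0.5, 0, -1],
  [0.17, 0.92, 0.8, 0, -1],
  [0.17, 0.92, 0.8, 0, -1],
  [0.17, 0.92, 0.8, 0, -1],
])

```text
clock: 14.1
eef_pos: [0.5141, -0.1735, 0.13]
tool_rot: [0.985, -0.172, -0.001, -0.0]
ft_force: [1.0, -0.0, -3.4]
grip_width: 0.0225
```

Run:
```python
from h import *
o=bot.get_obs(); print(o["eef_pos"].round(4).tolist(),o["tool_rot"].tolist(),o["ft_force"].round(1),o["grip_width"])
im=imaging.camera("wrist"); crop(im,220,130,430,300,3.6,"w10")
```

```text
[0.5141, -0.1735, 0.13] [0.9850707793384835, -0.1721477763948406, -0.0007400757501022313, -0.0003937812445397784] [ 1.  -0.  -3.4] 0.022487118259514747
```

View pics/w10.png

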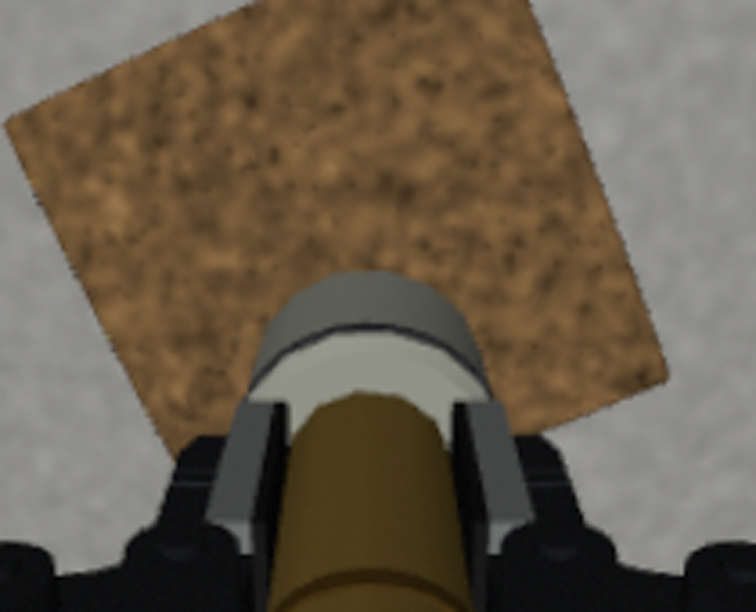

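The drift hasn't moved in the grip (same image as at the pick). Lowering onto the pad.

>>> carry_out([
  [0, 0, 0.2, 0, -1],
  [0, 0, 0.4, 0, -1],
  [0, 0, 0.52, 0, -1],
  [0, 0, 0.56, 0, -1],
  [0, 0, 0.58, 0, -1],
  [0, 0, 0.58, 0, -1],
])

```text
clock: 14.75
eef_pos: [0.5146, -0.1749, 0.0729]
tool_rot: [0.985, -0.173, 0.001, 0.0]
ft_force: [0.1, 0.2, -3.2]
grip_width: 0.0225
```

>>> carry_out([
  [0, 0, 0.01, 0, -1],
  [0, 0, 0.015, 0, -1],
  [0, 0, 0.015, 0, -1],
])

```text
clock: 15.05
eef_pos: [0.5141, -0.175, 0.071]
tool_rot: [0.985, -0.173, 0.0, 0.0]
ft_force: [-0.0, -0.7, -3.9]
grip_width: 0.0225
```

>>> carry_out([
  [0, 0, 0.01, 0, -1],
  [0, 0, 0.01, 0, -1],
])

```text
clock: 15.25
eef_pos: [0.514, -0.175, 0.0699]
tool_rot: [0.985, -0.173, 0.0, 0.0]
ft_force: [-0.6, 0.2, -3.1]
grip_width: 0.0229
```

>>> carry_out([
  [0, 0, 0.005, 0, -1],
  [0, 0, 0.005, 0, -1],
])

```text
clock: 15.45
eef_pos: [0.5141, -0.175, 0.0699]
tool_rot: [0.985, -0.173, 0.0, 0.0]
ft_force: [-1.9, -0.4, 4.1]
grip_width: 0.0226
```

Pad contact is felt. Opening and lifting clear.

>>> carry_out([
  [0, 0, -0.004, 0, -1],
  [0, 0, -0.004, 0, 0],
  [0, 0, -0.004, 0, 1],
  [0, 0, -0.004, 0, 1],
  [0, 0, -0.004, 0, 1],
  [0, 0, -0.004, 0, 1],
  [0, 0, -0.004, 0, 1],
  [0, 0, -0.004, 0, 1],
  [0, 0, -0.2, 0, 1],
  [0, 0, -0.5, 0, 1],
  [0, 0, -0.9, 0, 1],
  [0, 0, -0.9, 0, 1],
])

```text
clock: 16.65
eef_pos: [0.5174, -0.1761, 0.1649]
tool_rot: [0.985, -0.173, 0.005, 0.001]
ft_force: [0.7, -0.2, 0.6]
grip_width: 0.0854
```

Run:
```python
from h import *
o=bot.get_obs(); print(o["eef_pos"].round(4).tolist(),o["ft_force"].round(1),o["grip_width"])
im=imaging.camera("wrist"); a=cv2.resize(im[:,:,::-1],(480,300)); 
s=imaging.camera("scene"); b=cv2.resize(s[150:250,220:310,::-1],(270,300),interpolation=2)
cv2.imwrite("pics/w11.png",np.hstack([a,b]))
```

```text
[0.5174, -0.1761, 0.1649] [ 0.7 -0.2  0.6] 0.08537062561372237
```

View pics/w11.png

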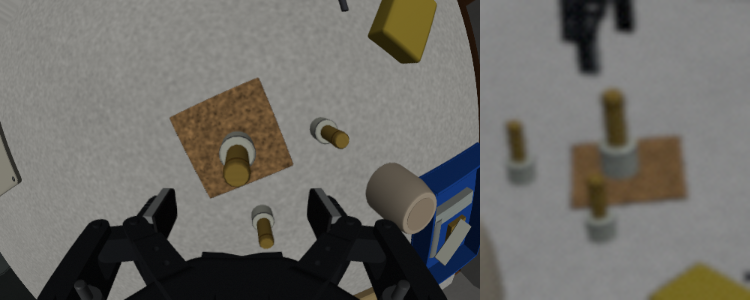

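The drift stands upright on the pad, released. Moving to the vise with the fingers shut.

>>> carry_out([
  [0, 0, -0.3, 0, 1],
  [-0.1, -0.25, -0.45, 0, -1],
  [-0.24, -0.55, -0.45, 0, -1],
  [-0.36, -0.8, -0.45, 0, -1],
  [-0.36, -0.8, -0.45, 0, -1],
])

```text
clock: 17.25
eef_pos: [0.5058, -0.0846, 0.2026]
tool_rot: [0.985, -0.171, -0.002, -0.0]
ft_force: [-0.4, 0.6, -0.4]
grip_width: 0.0282
```

>>> carry_out([
  [-0.18, -0.4, 0, 0, -1],
  [-0.36, -0.8, 0, 0, -1],
  [-0.36, -0.8, 0, 0, -1],
  [-0.36, -0.8, 0, 0, -1],
  [-0.36, -0.8, 0, 0, -1],
])

```text
clock: 17.75
eef_pos: [0.5005, -0.0008, 0.2034]
tool_rot: [0.985, -0.174, -0.001, 0.0]
ft_force: [0.4, -0.8, -0.3]
grip_width: 0.0002
```

Run:
```python
from h import *
import pickle
o=bot.get_obs(); print(o["eef_pos"].round(4).tolist(),o["tool_rot"].tolist(),o["ft_force"].round(1),o["grip_width"])
m=imaging.camera_model("wrist"); im=imaging.camera("wrist"); np.save("pics/w12.npy",im); crop(im,0,0,640,400,1.25,"w12")
pickle.dump((o,m),open("pics/w12.pkl","wb")); crop(im,220,0,420,150,4,"w12c")
```

```text
[0.5005, -0.0008, 0.2034] [0.9848306162067652, -0.17351691313174386, -0.0006220581595401835, 0.000388950742596861] [ 0.4 -0.8 -0.3] 0.00018926706407578538
```

View pics/w12.png

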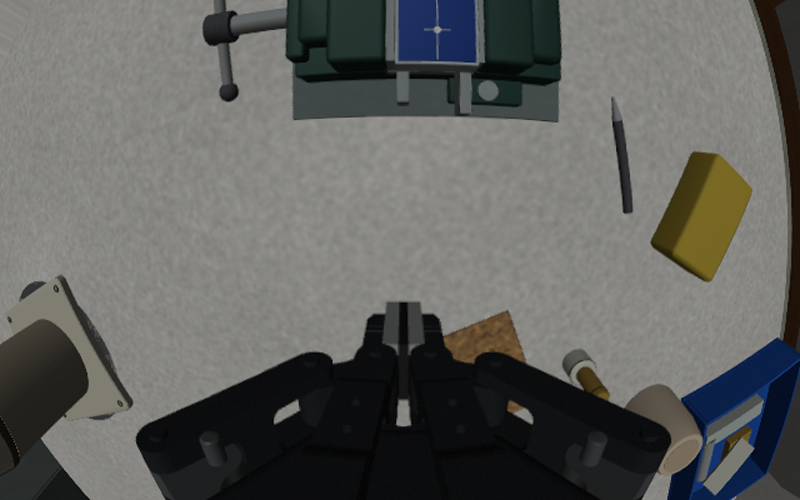

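View pics/w12c.png

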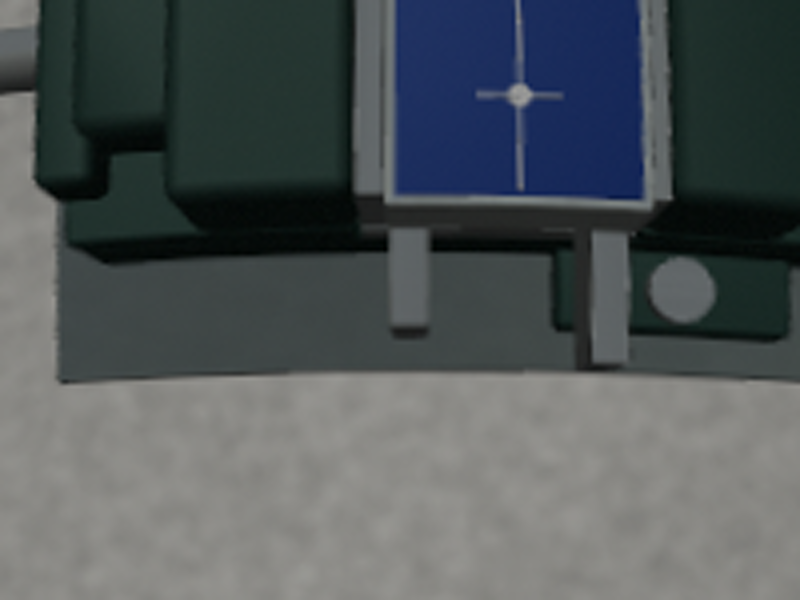

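The near end of the moving-jaw parallel is at crop (408,328), which is wrist pixel (322,82). Computing the standoff.

Run:
```python
from h import *
import pickle
o,m=pickle.load(open("pics/w12.pkl","rb"))
T=lambda w:(R.from_quat(o["tool_rot"]).inv().apply(w-o["eef_pos"])*1000).round(1)
for nm,p,z in [("pm end top",(220+408/4,326/4),.066),("pm L",(220+390/4,326/4),.066),("pm R",(220+429/4,324/4),.066),("pf end",(220+611/4,361/4),.066),("blank near edge mid",(220+524/4,202/4),.091)]:
    w=onz(m,p,z,True)[0]; print(nm,w.round(4),T(w))
# tri of near edge & near mark with w8
o8,m8=pickle.load(open("pics/w8.pkl","rb"))
print("near punch mark tri",tri([ray(m,(220+518.5/4,95/4),True),ray(m8,(270+175/3.4,20+388/3.4),True)]).round(4))
m9=pickle.load(open("pics/w9.pkl","rb"))[1]
print("centre mark w8,w9",tri([ray(m9,(240+234/4,94/4),True),ray(m8,(270+175/3.4,20+263/3.4),True)]).round(4))
print("near punch w8,w9",tri([ray(m9,(240+234/4,231/4),True),ray(m8,(270+175/3.4,20+388/3.4),True)]).round(4))
```

```text
pm end top [0.5337 0.0922 0.066 ] [ -0.4 -99.  137.3]
pm L [0.5303 0.0935 0.066 ] [ -4.1 -99.  137.3]
pm R [0.5379 0.0912 0.066 ] [  3.8 -99.4 137.2]
pf end [0.5705 0.0719 0.066 ] [ 41.1 -92.4 137.2]
blank near edge mid [0.5611 0.105  0.091 ] [  20.9 -120.3  112.2]
near punch mark tri [0.5674 0.125  0.0921]
centre mark w8,w9 [0.5769 0.1514 0.0912]
near punch w8,w9 [0.5674 0.1249 0.0919]
```

>>> carry_out([
  [0, -0.35, 0.2, 0, -1],
  [0, -0.66, 0.5, 0, -1],
  [0, -0.66, 0.8, 0, -1],
  [0, -0.66, 0.9, 0, -1],
  [0, -0.66, 0.9, 0, -1],
  [0, -0.66, 0.9, 0, -1],
])

```text
clock: 18.4
eef_pos: [0.5238, 0.0611, 0.115]
tool_rot: [0.985, -0.174, 0.0, -0.0]
ft_force: [0.1, -0.3, 0.4]
grip_width: -0.0001
```

>>> carry_out([
  [0, 0, 0.15, 0, -1],
  [0, 0, 0.3, 0, -1],
  [0, 0, 0.37, 0, -1],
  [0, 0, 0.37, 0, -1],
  [0, 0, 0.37, 0, -1],
])

```text
clock: 18.9
eef_pos: [0.524, 0.0619, 0.0782]
tool_rot: [0.985, -0.173, 0.001, -0.0]
ft_force: [0.6, -0.1, 0.9]
grip_width: -0.0003
```

Run:
```python
from h import *
o=bot.get_obs(); print(o["eef_pos"].round(4).tolist(),o["ft_force"].round(1),o["grip_width"])
w=np.array([.5337,.0922,.066]);print((R.from_quat(o["tool_rot"]).inv().apply(w-o["eef_pos"])*1000).round(1))
im=imaging.camera("wrist"); a=cv2.resize(im[:,:,::-1],(480,300)); 
s=imaging.camera("scene"); b=cv2.resize(s[150:250,320:410,::-1],(270,300),interpolation=2)
cv2.imwrite("pics/w13.png",np.hstack([a,b]))
```

```text
[0.524, 0.0619, 0.0782] [ 0.6 -0.1  0.9] -0.0002764417014280993
[ -1.2 -31.8  12.3]
```

View pics/w13.png

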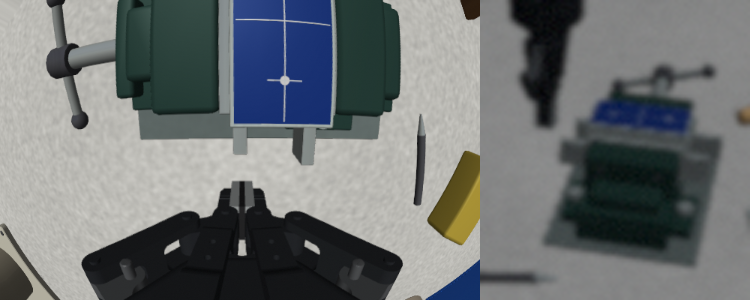

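>>> carry_out([
  [-0.01, -0.08, 0, 0, -1],
  [-0.01, -0.15, 0, 0, -1],
  [-0.01, -0.17, 0, 0, -1],
  [-0.01, -0.17, 0, 0, -1],
])

```text
clock: 19.4
eef_pos: [0.5283, 0.0792, 0.0772]
tool_rot: [0.985, -0.172, 0.0, -0.0]
ft_force: [-0.5, -0.5, 0.4]
grip_width: -0.0
```

>>> carry_out([
  [0, -0.01, 0, 0, -1],
  [0, -0.01, 0, 0, -1],
])

```text
clock: 19.6
eef_pos: [0.5283, 0.0795, 0.077]
tool_rot: [0.985, -0.173, -0.0, 0.0]
ft_force: [0.4, 0.2, 0.3]
grip_width: 0.0002
```

>>> carry_out([
  [0, -0.01, 0, 0, -1],
  [0, -0.01, 0, 0, -1],
])

```text
clock: 19.8
eef_pos: [0.5287, 0.0803, 0.0771]
tool_rot: [0.985, -0.173, -0.0, -0.0]
ft_force: [0.1, 0.7, -0.5]
grip_width: 0.0001
```

>>> carry_out([
  [0, -0.005, 0, 0, -1],
  [0, -0.01, 0, 0, -1],
  [0, -0.01, 0, 0, -1],
])

```text
clock: 20.1
eef_pos: [0.5291, 0.0813, 0.0771]
tool_rot: [0.985, -0.173, 0.0, -0.0]
ft_force: [0.8, 0.6, 0.3]
grip_width: -0.0001
```

>>> carry_out([
  [0, -0.005, 0, 0, -1],
  [0, -0.005, 0, 0, -1],
])

```text
clock: 20.3
eef_pos: [0.5293, 0.0818, 0.0771]
tool_rot: [0.985, -0.173, 0.0, -0.0]
ft_force: [-0.2, -0.2, -0.7]
grip_width: -0.0
```

>>> carry_out([
  [0, -0.005, 0, 0, -1],
  [0, -0.005, 0, 0, -1],
])

```text
clock: 20.5
eef_pos: [0.5293, 0.0819, 0.0771]
tool_rot: [0.985, -0.173, -0.0, 0.0]
ft_force: [-0.3, -1.8, -0.1]
grip_width: -0.0004
```

Contact: the reading is 1.8 N and the tool has stopped. A little firmer.

>>> carry_out([
  [0, -0.004, 0, 0, -1],
  [0, -0.004, 0, 0, -1],
  [0, -0.004, 0, 0, -1],
])

```text
clock: 20.8
eef_pos: [0.5293, 0.0819, 0.0771]
tool_rot: [0.985, -0.173, -0.0, 0.001]
ft_force: [-0.3, -3.5, 1.5]
grip_width: 0.0002
```

>>> carry_out([
  [0, 0, 0, 0, -1],
  [0, 0, 0, 0, -1],
])

```text
clock: 21.0
eef_pos: [0.5293, 0.0819, 0.077]
tool_rot: [0.985, -0.173, -0.0, 0.001]
ft_force: [-1.8, -5.6, 1.8]
grip_width: -0.0001
```

>>> carry_out([
  [0, 0.02, 0, 0, -1],
  [0, 0.1, 0, 0, -1],
  [0, 0.3, 0, 0, -1],
  [0, 0.3, -0.3, 0, -1],
  [0, 0.3, -0.7, 0, -1],
  [0, 0.3, -1, 0, -1],
  [0, 0.3, -1, 0, -1],
])

```text
clock: 21.7
eef_pos: [0.5226, 0.0549, 0.1821]
tool_rot: [0.985, -0.173, 0.005, -0.002]
ft_force: [1.2, 0.6, 0.6]
grip_width: -0.0004
```

>>> carry_out([
  [0.1, -0.2, -0.3, 0, -1],
  [0.22, 0, -0.4, 0, -1],
  [0.22, 0.2, -0.4, 0, -1],
  [0.22, 0.2, -0.4, 0, -1],
  [0.22, 0.2, -0.4, 0, -1],
  [0.22, 0.2, -0.4, 0, -1],
])

```text
clock: 22.3
eef_pos: [0.5329, 0.0286, 0.2164]
tool_rot: [0.985, -0.173, -0.001, -0.0]
ft_force: [0.5, -0.1, -0.0]
grip_width: -0.0004
```

Run:
```python
from h import *
import pickle
o=bot.get_obs(); print(o["eef_pos"].round(4).tolist(),o["tool_rot"].tolist(),o["ft_force"].round(1))
m=imaging.camera_model("wrist"); im=imaging.camera("wrist"); np.save("pics/w14.npy",im); crop(im,0,0,640,400,1.25,"w14")
pickle.dump((o,m),open("pics/w14.pkl","wb"))
```

```text
[0.5329, 0.0286, 0.2164] [0.9849485036822904, -0.17284697023553697, -0.000568557695101202, -0.00021614013985820328] [ 0.5 -0.1 -0. ]
```

View pics/w14.png

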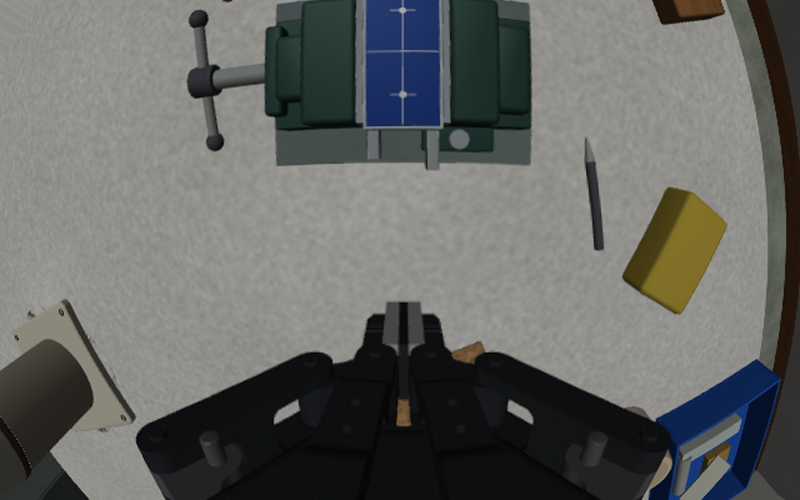

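The push read about 3.5 to 5.9 N with no tool motion (it stayed at y 0.0819), so the parallel held. One more view with a long baseline to check level with both punch marks.

>>> carry_out([
  [0, -0.4, 0, 0, -1],
  [0, -0.8, 0, 0, -1],
  [0, -1, 0, 0, -1],
  [0, -1, 0, 0, -1],
  [0, -1, 0, 0, -1],
  [0, -1, 0, 0, -1],
  [0, -1, 0, 0, -1],
])

```text
clock: 23.05
eef_pos: [0.567, 0.1212, 0.2171]
tool_rot: [0.985, -0.174, -0.0, 0.0]
ft_force: [0.7, -0.2, 0.2]
grip_width: 0.0
```

Run:
```python
from h import *
import pickle
o=bot.get_obs(); print(o["eef_pos"].round(4).tolist(),o["ft_force"].round(1))
m=imaging.camera_model("wrist"); im=imaging.camera("wrist"); np.save("pics/w15.npy",im); crop(im,0,0,640,400,1.25,"w15")
pickle.dump((o,m),open("pics/w15.pkl","wb"))
def marks(im):
    h=cv2.cvtColor(im,cv2.COLOR_RGB2HSV); b=((h[...,0]>105)&(h[...,0]<130)&(h[...,1]>120)).astype(np.uint8)
    b[:,:250]=0;b[:,400:]=0;b[260:]=0
    cs=np.vstack([c for c in cv2.findContours(b,0,1)[0] if cv2.contourArea(c)>300])
    reg=np.zeros_like(b); cv2.fillConvexPoly(reg,cv2.convexHull(cs),1); reg=cv2.erode(reg,np.ones((7,7)))
    g=im[...,0].astype(float)*reg; w=cv2.GaussianBlur(g,(0,0),1.8); out=[]
    for _ in range(2):
        _,_,_,p=cv2.minMaxLoc(w); x,y=p; q=np.clip(g[max(y-4,0):y+5,x-4:x+5]-90,0,None); yy,xx=np.mgrid[max(y-4,0):y+5,x-4:x+5]
        out.append((float((q*xx).sum()/q.sum()),float((q*yy).sum()/q.sum()))); w[max(y-15,0):y+16,x-15:x+16]=0
    return sorted(out,key=lambda p:p[1])
V={}
for k in ("w5","w8","w14","w15"):
    im=np.load(f"pics/{k}.npy"); V[k]=(marks(im),pickle.load(open(f"pics/{k}.pkl","rb"))[1]); print(k,np.round(V[k][0],1).tolist())
for A in (("w14","w15"),("w8","w15"),("w14","w8","w15")):
    P=[tri([ray(V[k][1],V[k][0][i],True) for k in A]) for i in (0,1)]; d=P[0]-P[1]
    print(A,np.round(P,4).tolist(),"len",np.linalg.norm(d).round(4),"tilt",(d[2]/np.linalg.norm(d)).round(4))
```

```text
[0.567, 0.1212, 0.2171] [ 0.7 -0.2  0.2]
w5 [[304.1, 55.3], [304.9, 133.4]]
w8 [[320.8, 60.7], [321.0, 133.7]]
w14 [[321.6, 7.8], [321.8, 75.1]]
w15 [[320.9, 129.0], [321.2, 198.3]]
('w14', 'w15') [[0.5863, 0.1782, 0.0922], [0.5673, 0.1254, 0.0924]] len 0.0561 tilt -0.0034
('w8', 'w15') [[0.5863, 0.1782, 0.0918], [0.5673, 0.1254, 0.0925]] len 0.0561 tilt -0.0126
('w14', 'w8', 'w15') [[0.5863, 0.1782, 0.0921], [0.5673, 0.1254, 0.0924]] len 0.0561 tilt -0.0038
```

View pics/w15.png

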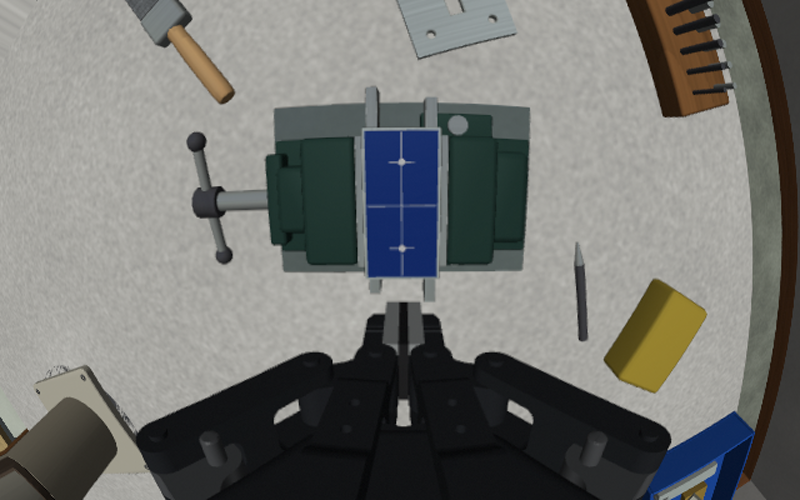

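Over the long baseline both marks come out at 92.2 and 92.4 mm, a tilt of about 0.003 rad, so the blank is level. Last look at the drift and the whole table before handing in.

Run:
```python
from h import *
t=imaging.camera("top"); cv2.imwrite("pics/tend.png",t[:,:,::-1])
t0=np.load("pics/top0.npy"); d=np.abs(t.astype(int)-t0).max(2); d[260:]=0
n,l,st,ce=cv2.connectedComponentsWithStats((cv2.medianBlur(d.astype(np.uint8),3)>45).astype(np.uint8))
print([(ce[i].round().tolist(),int(st[i,4])) for i in range(1,n) if st[i,4]>6])
crop(t,340,170,450,270,7,"tendc")
```

```text
[([249.0, 142.0], 99), ([261.0, 148.0], 284), ([239.0, 134.0], 21), ([196.0, 159.0], 197), ([189.0, 179.0], 208), ([241.0, 146.0], 20), ([253.0, 215.0], 2148), ([201.0, 202.0], 64), ([280.0, 255.0], 82), ([204.0, 254.0], 97), ([221.0, 257.0], 24)]
```

View pics/tend.png

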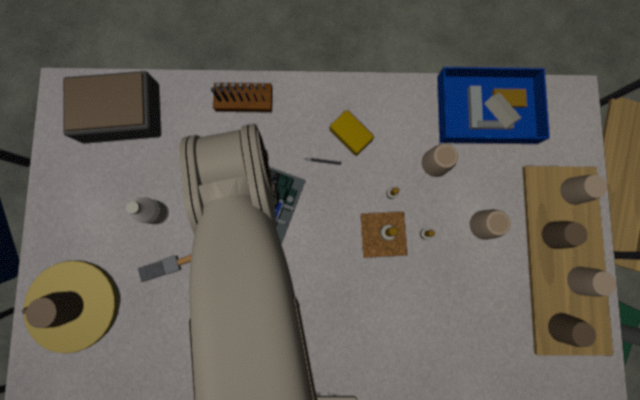

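View pics/tendc.png

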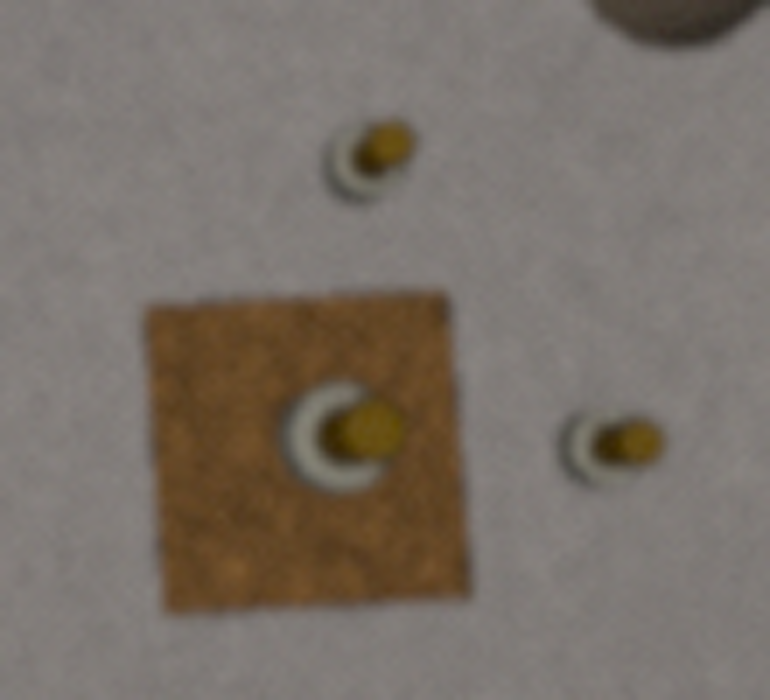

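The drift stands at its old place (389,232) on the pad, and the only changes in the picture are the arm and its shadow. The gripper is clear of everything, so I'm handing in.

```bash
python3 -c "
from workcell import order
print(order.job_done())"
```

```text
the job is handed in; nothing more can be done
None
```

The job is handed in, and my checks indicate the blank is bedded level on both parallels. I pressed the middle of the blue face to about 25 N with the largest drift (roughly 26 N with the side force). I then stood the drift back upright on the cork pad and pushed the end of the moving-jaw parallel with closed fingertips.

**Last checks**
- **Bedding:** The blank went down about 4.4 mm, then stopped hard while the force rose to 25 N. Its top sits at about 91–92 mm in world height. I had no separate measure of the sub-plate, so "fully down" rests on that hard stop.
- **Push test:** I meant to push with 3–4 N, but the reading crept to about 5.9 N during the hold. That is above the 5 N at which a bedded parallel can slide. The tool did not move, and no shift showed in the pictures afterwards.
- **Drift and bystanders:** The drift is upright in its original spot. The top picture shows no other object moved. The arm hid part of the vise and of the die plate in that picture, but the closer wrist views showed nothing out of place there.

**Checks that disagreed**
- **Tilt:** The longest-baseline pair of views gave 0.003 rad. Shorter baselines gave 0.013 and 0.025, and the edge-direction method gave +0.016 and −0.009, with the same +0.015 before pressing. I judged those too noisy and relied on the long baseline, the hard stop and the push.
- **Sliding force:** The blank slid at about 9 N by my reading, not the 12 N described.

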